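# Clear the bench in front of a storage tube, draw the rod, put everything back

### The arm

A 6-joint arm with a two-finger parallel gripper is mounted at the origin on a cart in front of the work surface, level with it; the furniture and walls round the work are solid. World frame = base frame: x ahead of the robot, y to its left, z up, the work surface at z = 0. Lengths are in m, angles in rad, forces in N, time in s.
With the tool pointing down it reaches from about 0.275 to 0.875 m from the base axis. Payload 12.5 kg.
Tool frame: the origin (TCP) lies midway between the tips of the shut fingers; the grasp point (between the pads) lies 19 mm behind it; z points along the fingers, y is the direction in which the jaws open and shut (so a half turn about z gives the same grasp; the last joint's range is limited). The gripper opens to 85 mm and grips with 20 to 120 N. Pads are 22 mm wide; open, the fingers measure 114 mm over their backs; the gripper's body (76 mm by 85 mm) begins 54 mm behind the grasp point. The pads swing forward as they close: fully open they stand 13 mm farther back than shut.
Start: joints at [1.065, 0.351, 1.652, -0, 1.139, -0.085], TCP at [0.225, 0.502, 0.197] pointing down, gripper open.
Joint ranges: [-2.75, 2.75], [-0.79, 2.1], [0.01, 2.65], [-1.57, 4.71], [0.07, 3.14], [-2.87, 2.87]. Speed limits (rad/s): [2.22, 2.22, 2.79, 3.14, 3.14, 3.14].

### API

Orientations are given as [roll, pitch, yaw] about the fixed x, y, z axes, in that order (R = Rz(yaw) Ry(pitch) Rx(roll)).
In Python, from rig import manip, vision gives the robot as it stands. The module is installed in compiled form; this text tells all that it offers.
- The arm moves only by the shell command python3 -m handwheel 'ROWS' [FORCE]. ROWS is a JSON object of lists of equal length, an entry for each row: "travel": the shift along the world's x, y, z in mm, a list of three; "rotation": the turn, a rotation vector about the world's x, y, z in rad, a list of three; "claw": the finger opening in mm, from 0 to 85.4. A call has 1 to 20 rows; each row is the pose to reach, as a shift and turn from the pose commanded when the call began; what a row does not reach only later rows make up. A row lasts 1/8 s, in which the tool goes at most 62.5 mm and 10.7 degrees, less where a joint would pass 70% of its speed; a pose out of reach is approached as far as the arm can. A call with a gripper value outside its range is refused whole. The fingers move at their own pace and stop on an object; FORCE is the grip in N (left out, the last holds). Time passes only in rows, so rows that repeat a pose let the fingers close. It gives the time, the measured TCP pose, the force and the opening at its end, in the units of the state.
- manip.get_state(): the state, without advancing time (a new reading comes with each control period).
- vision.camera(name): name is "scene" or "top" or "wrist"; returns a dict with "image" (420x560x3 uint8, red, green, blue), "fx", "fy", "cx", "cy" (pixels), "dist" ([k1, k2, p1, p2, k3] as OpenCV has them; the pictures are not rectified), "origin" and "orientation" of the camera in the world. Camera axes: x right, y down, z forward; pixel columns grow to the right and rows downward; lengths in m; the calibration is good to about 2 mm. A picture is of the moment at which its call begins. There is no depth.
- manip.hand_in(): hands the job in, once; it reports no verdict.
The state is a dict: "t": time; "joint_pos": joint angles; "qvel": joint speeds; "effort": joint torques, N m; "tool_pos": TCP position; "orientation": TCP orientation; "force": force on the tool from outside, world axes, zero at the start; "wrist_torque": the same for the moment, N m; "finger_gap": opening from 0.0 (shut) to 1.0 (fully open).
Only numpy, scipy, OpenCV 4.12 (cv2) and the standard library are available. Lean on these libraries where they do the work, as an engineer would, in place of code of your own. Each camera call takes 0.05 s, during which the arm holds its last target. There are 200 camera calls.

### The job

The steel rod lies in the clear storage tube and three things stand on mats right in front of its mouth. Stand all three aside in the small shallow tray (not the large one at the far right), then draw the rod out lengthwise and lay it in the two notches of the rod rest, about centred; only then put each of the three back on the very mat it came from, in the middle. Keep the three standing upright all the time.

Things in the scene. Friction and masses are not known exactly. Their poses are not given: they have to be found in the camera images.
- dropper_center (a point): Brown dropper bottle with a label and white pointed cap: body 30 mm across up to 54 mm, cap 18 mm across, 78 mm high in all, 42 g. Point: on its axis, half-way up (39 mm above its underside); z axis up along the bottle. Starts on one of the three mats.
- vial_center (a point): Small plain white bottle with a white screw cap: body 20.6 mm across up to 43 mm, cap 17 mm across, 54 mm high in all, 14 g. Point: on its axis, half-way up (27 mm above its underside); z axis up. Starts on one of the three mats.
- weight_center (a point): Steel balance check weight: round body 33 mm across up to 38 mm, then a neck of 12 mm and a knob 19 mm across, 56 mm high in all, about 200 g (varies). Point: on its axis, half-way up (28 mm above its underside); z axis up. Starts on one of the three mats.
- rod_center (a point): Round plain steel rod, 10 mm across, 200 mm long, about 0.1 kg. Point: middle of the rod; y axis along it. It lies loose in the tube and 45 to 60 mm of it stick out of the mouth at the start; the thing's -y end is the one that sticks out.
- tube_mouth (a point): Horizontal clear (slightly milky) plastic tube, 20 mm outside, 14 mm inside, 175 mm long, closed at the far end with a black cap, held on a fixed white stand (56 mm wide; its base begins 25 mm and its first post 36 mm behind the mouth). Point: middle of the mouth on the tube's axis, 40 mm above the worktop. y axis runs along the tube into it, so the rod comes out towards -y. The rod lies on the tube's inside bottom, its axis 2 mm below the tube's.
- mat_a: Round cork mat, 42 mm across, 3 mm thick, fixed: the one nearest to the tube's mouth, centred 95 mm in front of it below the line of the tube. Origin: centre of its underside.
- mat_b: The same, the middle mat, 145 mm in front of the mouth.
- mat_c: The same, the mat farthest from the mouth, 195 mm in front of it.
- tray: Fixed small shallow steel tray with low walls, 130 mm (its x) by 200 mm (its y), 14 mm high, walls 3 mm, floor about 3 mm thick. Origin: centre of its underside. Empty at the start, near the front edge; it lies to the left or to the right in front of the robot.
- rest_point (a point): Fixed white plastic rod rest: base 50 by 150 mm, 8 mm thick, with two posts 120 mm apart (60 mm either side of the middle, 14 mm thick), each with a 90 degree V notch, open upwards, 37 mm wide at its top 56 mm above the worktop. Point: where the middle of the rod's axis lies when it is laid in centred, 45 mm above the worktop; y axis along the rod's lie. Either end may lie either way. It lies on the side where the tray does not.

How it is judged:
By the outcome, as a careful person would: the job done as asked, in the order asked, and still so for the second after the job is handed in, with the robot touching nothing.
It also fails if it takes over 147 s, if anything falls off the work surface, if the arm or the gripper's body presses on something with over 40 N, if the wrist force passes 120 N, or if a joint passes its speed limit or range.

## Working session

There is one attempt and no reset: what is moved stays moved. The work goes in short steps, Python scripts to look and compute and a shell command to move; the robot and the scene stay as the last step left them, time stands still between calls to the robot, and variables do not carry over. Pictures are saved under pics/ and viewed, about 12 in all and at most 16, crops included, and the job is handed in when it is done.

```bash
mkdir -p pics; cat > h.py <<'E'
import numpy as np, cv2
from rig import manip, vision
from scipy.spatial.transform import Rotation as R
def cam(n):
    c=vision.camera(n); c["image"]=np.array(c["image"]); return c
def K(c): return np.array([[c["fx"],0,c["cx"]],[0,c["fy"],c["cy"]],[0,0,1.]])
def rot(c):
    o=np.array(c["orientation"],float)
    return o if o.shape==(3,3) else R.from_euler("xyz",o).as_matrix()
def ray(c,px):
    p=cv2.undistortPoints(np.array(px,float).reshape(-1,1,2),K(c),np.array(c["dist"],float)).reshape(-1,2)
    return np.c_[p,np.ones(len(p))]@rot(c).T
def onz(c,px,z):
    d=ray(c,px); o=np.array(c["origin"]); return o+d*((z-o[2])/d[:,2])[:,None]
def proj(c,P):
    M=rot(c); rv=cv2.Rodrigues(M.T)[0]; t=-M.T@np.array(c["origin"])
    return cv2.projectPoints(np.array(P,float).reshape(-1,1,3),rv,t,K(c),np.array(c["dist"],float))[0].reshape(-1,2)
def save(c,n): cv2.imwrite("pics/"+n,c["image"][:,:,::-1])
E
python3 - <<'E'
from h import *
import pickle
for n in ["scene","top","wrist"]:
    c=cam(n); save(c,n+"0.png"); pickle.dump(c,open(n+"0.pkl","wb")); print(n,c["origin"],c["orientation"],c["fx"],c["dist"])
s=manip.get_state(); print(s)
E
```

```text
scene [ 0.19466755 -0.55739519  0.72309169] [-2.33892517  0.00580564 -0.58681733] 438.8924914959817 [-0.107121  0.        0.        0.        0.      ]
top [ 0.36352235 -0.00349826  1.0919409 ] [-2.96004616e+00  9.30828288e-04 -1.58797966e+00] 395.25768524028706 [-0.01563593  0.          0.          0.          0.        ]
wrist [0.16226701 0.5298564  0.37410364] [2.87137646e+00 1.68878034e-03 1.15064078e+00] 297.8794118109866 [-0.02258022  0.          0.          0.          0.        ]
{'t': 0.15, 'joint_pos': array([ 1.06542815e+00,  3.51100482e-01,  1.65224883e+00, -1.42889841e-05,
        1.13908578e+00, -8.45969180e-02]), 'qvel': array([-9.75214408e-04, -8.92546457e-04, -2.14670457e-03, -5.53596052e-04,
       -7.54693069e-05,  6.96221491e-04]), 'effort': array([ 7.87006029e-04, -5.06246531e+01, -2.91506749e+01, -3.47521427e-05,
        3.24534565e-03, -3.73331574e-06]), 'tool_pos': array([0.22450403, 0.50180012, 0.19619941]), 'orientation': array([-3.14075213e+00, -5.82561936e-05,  2.72082736e+00]), 'force': array([-0.63476631,  0.0546608 , -0.82744241]), 'wrist_torque': array([-0.01882002, -0.03188613, -0.00929113]), 'finger_gap': 1.0012172778465869}
```

View pics/top0.png

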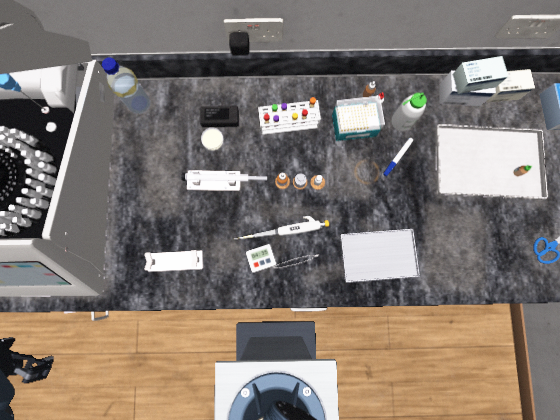

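View pics/scene0.png

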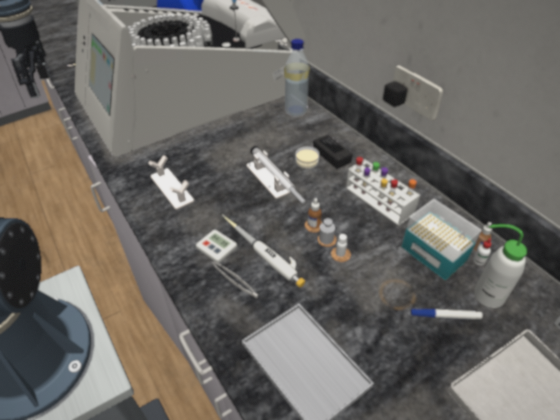

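The top view shows, at pixel (col,row): tube stand (213,181), rod tip about (267,179), dropper (282,181), weight (300,181), vial (318,182). The rest is at (174,261) and the tray at (380,255). I'll take zoomed crops to get exact pixels.

```bash
python3 - <<'E'
from h import *
import pickle
t=pickle.load(open("top0.pkl","rb"))["image"]; s=pickle.load(open("scene0.pkl","rb"))["image"]
a=cv2.resize(t[150:215,180:335],None,fx=5,fy=5,interpolation=cv2.INTER_CUBIC)
b=cv2.resize(s[140:270,235:365],None,fx=4,fy=4,interpolation=cv2.INTER_CUBIC)
cv2.imwrite("pics/ta.png",a[:,:,::-1]);
cc=cv2.resize(t[240:280,135:215],None,fx=6,fy=6,interpolation=cv2.INTER_CUBIC)
im=np.zeros((325+240,775,3),np.uint8); im[:325]=a; im[325:,:480]=cc
cv2.imwrite("pics/ta.png",im[:,:,::-1]); cv2.imwrite("pics/sb.png",b[:,:,::-1])
c=pickle.load(open("top0.pkl","rb"))
print(onz(c,[(343,232),(413,230),(418,277),(347,283)],.014).round(3))
print(onz(c,[(282,182),(300,182),(318,182)],.0).round(3),onz(c,[(267,179)],.038).round(3),onz(c,[(148,261),(203,260)],.0).round(3))
E
```

```text
[[ 0.485 -0.192  0.014]
 [ 0.487 -0.385  0.014]
 [ 0.36  -0.388  0.014]
 [ 0.348 -0.196  0.014]]
[[ 0.632 -0.028  0.   ]
 [ 0.631 -0.079  0.   ]
 [ 0.63  -0.13   0.   ]] [[0.632 0.014 0.038]] [[0.416 0.344 0.   ]
 [0.416 0.193 0.   ]]
```

View pics/ta.png

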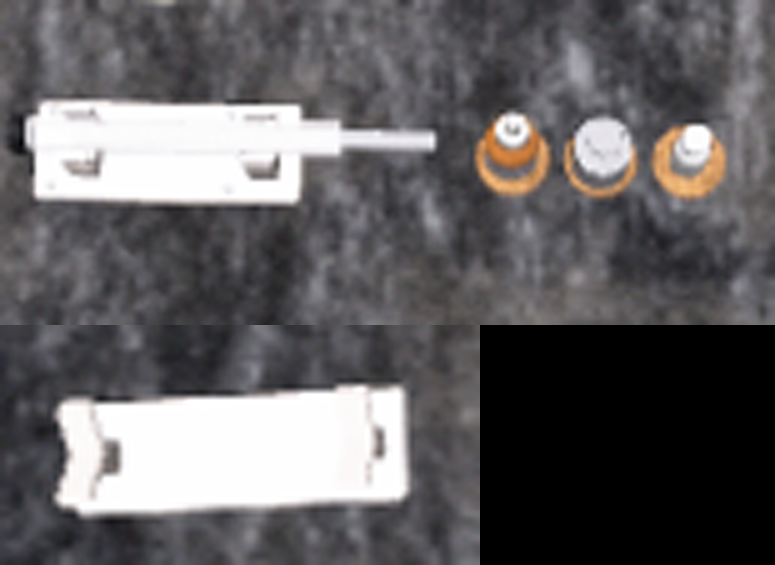

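View pics/sb.png

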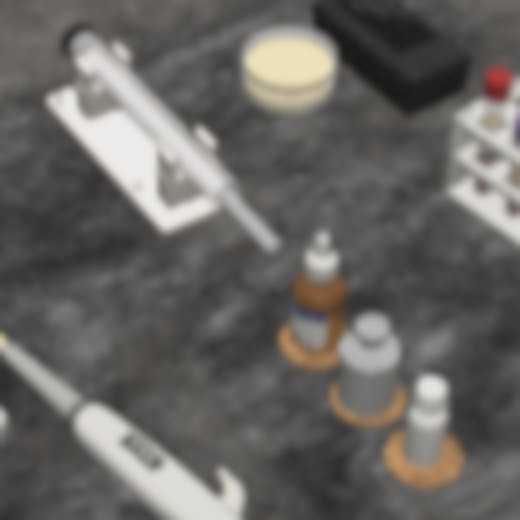

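The crops give, in order from the mouth: mat_a dropper, mat_b weight, mat_c vial. Mat centres in the full top image are about (282.6,181.8), (300,181.9) and (317.8,182.2). I'll move over the row to look from near.

```bash
python3 -m handwheel '{"travel":[[0,-60,10],[0,-120,20],[0,-180,20],[0,-240,20],[40,-275,20],[80,-310,20],[120,-345,20],[165,-380,20],[205,-415,20],[245,-450,20],[285,-480,20],[325,-515,20],[365,-550,20],[407,-582,20],[407,-582,20],[407,-582,20]],"rotation":[[0,0,0],[0,0,0],[0,0,0],[0,0,0],[0,0,-0.15],[0,0,-0.3],[0,0,-0.45],[0,0,-0.6],[0,0,-0.75],[0,0,-0.9],[0,0,-1.05],[0,0,-1.15],[0,0,-1.15],[0,0,-1.15],[0,0,-1.15],[0,0,-1.15]],"claw":[85,85,85,85,85,85,85,85,85,85,85,85,85,85,85,85]}' 40
python3 - <<'E'
from h import *
import pickle
c=cam("wrist"); save(c,"w1.png"); pickle.dump(c,open("w1.pkl","wb")); print(c["origin"],c["orientation"])
E
```

```text
t: 2.15
tool_pos: [0.6311, -0.0797, 0.2161]
orientation: [-3.14, -0.0, 1.571]
force: [-0.1, -0.1, -0.3]
finger_gap: 0.993
[ 0.63073475 -0.01178651  0.39406854] [2.87094136e+00 1.68217280e-03 5.43907085e-04]
```

View pics/w1.png

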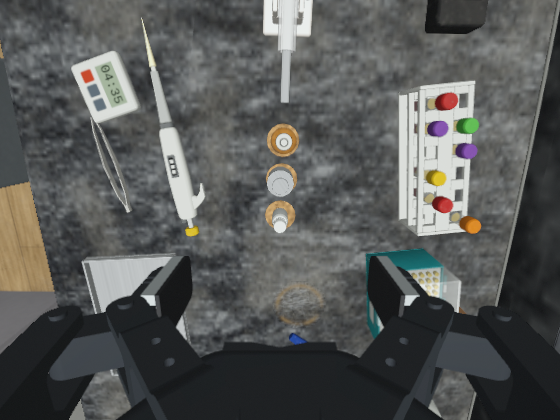

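```bash
cat > fit.py <<'E'
from h import *
from scipy.optimize import least_squares
def circ(P,r):
    f=lambda c: np.hypot(P[:,0]-c[0],P[:,1]-c[1])-r
    s=least_squares(f,P[:,:2].mean(0),loss="soft_l1",f_scale=.0007); return s.x,np.abs(f(s.x)).mean()
def mats(c,roi):
    im=c["image"]; h=cv2.cvtColor(im,cv2.COLOR_RGB2HSV)
    m=cv2.inRange(h,(5,80,90),(25,255,255)); k=np.zeros_like(m); x0,y0,x1,y1=roi; k[y0:y1,x0:x1]=m[y0:y1,x0:x1]
    out=[]
    for q in cv2.findContours(k,cv2.RETR_EXTERNAL,cv2.CHAIN_APPROX_NONE)[0]:
        if cv2.contourArea(q)>60:
            hl=cv2.convexHull(q).reshape(-1,2)+0.0
            out.append((cv2.boundingRect(q),*circ(onz(c,hl,.003),.0208)))
    return out
E
python3 - <<'E'
from fit import *
import pickle
c=pickle.load(open("w1.pkl","rb"))
for o in mats(c,(255,110,310,245)): print(o)
im=c["image"]
cv2.imwrite("pics/w1z.png",cv2.resize(im[60:240,250:320],None,fx=3.3,fy=3.3,interpolation=cv2.INTER_CUBIC)[:,:,::-1])
z=np.zeros((560,760,3),np.uint8); a=cv2.resize(im[120:240,260:305],None,fx=4.6,fy=4.6,interpolation=cv2.INTER_CUBIC); z[:a.shape[0],:a.shape[1]]=a
b=cv2.resize(im[0:110,250:330],None,fx=5,fy=5,interpolation=cv2.INTER_CUBIC); z[:b.shape[0],300:300+b.shape[1]]=b
cv2.imwrite("pics/w1z.png",z[:,:,::-1])
E
```

```text
((265, 200, 31, 27), array([ 0.63075568, -0.12778848]), np.float64(0.000298975776146935))
((266, 163, 31, 26), array([ 0.63221009, -0.07790652]), np.float64(0.000311585638266558))
((267, 123, 32, 34), array([ 0.63395908, -0.02764673]), np.float64(0.00022892719403224586))
```

View pics/w1z.png

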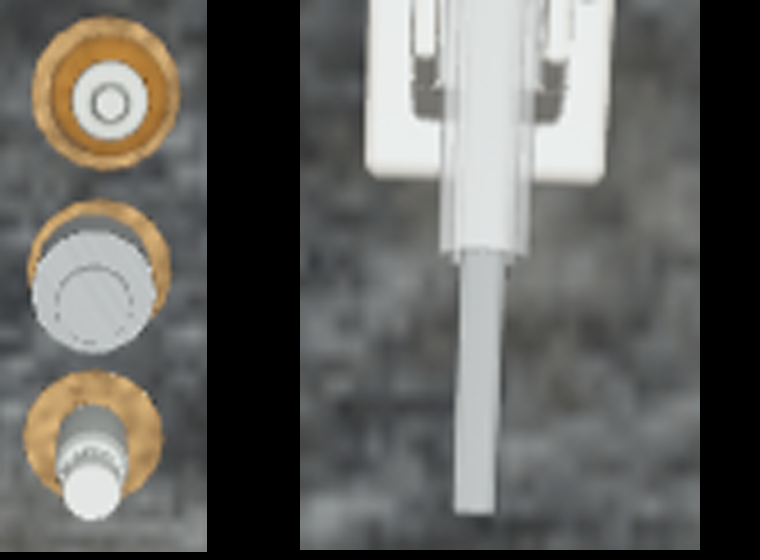

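Mats are clean in w1, and the spacing fits 50.0 mm. In full wrist-image pixels: dropper tip (283.9,142.4), weight body top (280.4,183.5), vial cap (280.2,226.5), rod tip (285,102.4), tube mouth edge at row 51.

```bash
python3 - <<'E'
from fit import *
import pickle
c=pickle.load(open("w1.pkl","rb")); t=pickle.load(open("top0.pkl","rb")); s=pickle.load(open("scene0.pkl","rb"))
f=lambda x,y,k=4.6,ox=260,oy=120:(ox+x/k,oy+y/k)
for n,p,z in [("drop shoulder",f(108,97),.057),("drop tip",f(110,103),.081),("weight body",f(94,292),.041),("knob",f(94,305),.059),("vial cap",f(92,490),.057)]:
    print(n,np.round(p,1),onz(c,[p],z).round(4))
g=lambda x,y:(250+(x-300)/5,y/5)
print("rod",onz(c,[g(459,260),g(503,260),g(454,512),g(495,512)],.038).round(4))
print("mouth",onz(c,[g(440,253),g(528,253)],.04).round(4), "rod yaw")
# top view checks
print(onz(t,[(282.6,181.8),(300.2,181.9),(317.8,182.2)],.003).round(4))
print("top drop tip",onz(t,[(180+513/5,150+122/5)],.081).round(4),"weight",onz(t,[(180+603/5,150+138/5)],.059).round(4),"vial",onz(t,[(180+697/5,150+137/5)],.057).round(4))
# rest in top: base corners z .008
r=lambda x,y:(135+x/6,240+(y-325)/6)
print("rest base",onz(t,[r(85,513),r(405,498),r(405,388)],.008).round(4),"posts top",onz(t,[r(75,400),r(70,507),r(352,385)],.056).round(4))
m=cv2.inRange(c["image"],(170,170,170),(255,255,255))
E
```

```text
drop shoulder [283.5 141.1] [[ 0.6346 -0.0268  0.057 ]]
drop tip [283.9 142.4] [[ 0.6348 -0.027   0.081 ]]
weight body [280.4 183.5] [[ 0.6313 -0.0772  0.041 ]]
knob [280.4 186.3] [[ 0.6313 -0.0772  0.059 ]]
vial cap [280.  226.5] [[ 0.6308 -0.1263  0.057 ]]
rod [[0.6326 0.0673 0.038 ]
 [0.6422 0.0673 0.038 ]
 [0.6316 0.0152 0.038 ]
 [0.6409 0.0152 0.038 ]]
mouth [[0.6285 0.0683 0.04  ]
 [0.6475 0.0683 0.04  ]] rod yaw
[[ 0.632  -0.0297  0.003 ]
 [ 0.6309 -0.0795  0.003 ]
 [ 0.6291 -0.1293  0.003 ]]
top drop tip [[ 0.6329 -0.0282  0.081 ]] weight [[ 0.629 -0.077  0.059]] vial [[ 0.6292 -0.1279  0.057 ]]
rest base [[0.3876 0.3374 0.008 ]
 [0.392  0.1926 0.008 ]
 [0.4416 0.1934 0.008 ]] posts top [[0.4353 0.3285 0.056 ]
 [0.3892 0.3289 0.056 ]
 [0.4398 0.2078 0.056 ]]
```

Cameras agree to 2 mm, and each thing stands within about 1.5 mm of its mat's centre. First I'll grasp the vial on mat_c.

```bash
python3 -m handwheel '{"travel":[[0,-24,0],[0,-47,-20],[0,-47,-60],[0,-47,-100],[0,-47,-135],[0,-47,-165],[0,-47,-185],[0,-47,-197],[0,-47,-203],[0,-47,-203],[0,-47,-203],[0,-47,-203],[0,-47,-203],[0,-47,-203],[0,-47,-203],[0,-47,-203]],"rotation":[[0,0,-0.015],[0,0,-0.03],[0,0,-0.03],[0,0,-0.03],[0,0,-0.03],[0,0,-0.03],[0,0,-0.03],[0,0,-0.03],[0,0,-0.03],[0,0,-0.03],[0,0,-0.03],[0,0,-0.03],[0,0,-0.03],[0,0,-0.03],[0,0,-0.03],[0,0,-0.03]],"claw":[60,50,50,50,50,50,50,50,50,50,12,12,12,12,12,12]}' 30
```

```text
t: 4.2
tool_pos: [0.632, -0.1271, 0.0142]
orientation: [3.141, 0.0, 1.541]
force: [-0.4, 0.4, 5.0]
finger_gap: 0.174
```

```bash
python3 -m handwheel '{"travel":[[0,0,5],[0,0,20],[0,0,45],[0,0,70],[0,0,80],[0,0,80]],"rotation":[[0,0,0],[0,0,0],[0,0,0],[0,0,0],[0,0,0],[0,0,0]],"claw":[12,12,12,12,12,12]}'
python3 - <<'E'
from h import *
import pickle
c=cam("wrist"); t=cam("top"); s=cam("scene"); pickle.dump((c,t,s),open("g1.pkl","wb"))
z=np.zeros((600,800,3),np.uint8); z[:420,:]=cv2.resize(c["image"],(800,600))[180:]
a=cv2.resize(s["image"][170:290,270:400],None,fx=1.5,fy=1.5); z[420:600,:a.shape[1]]=a
a=cv2.resize(t["image"][140:230,260:380],None,fx=2,fy=2); z[420:600,300:300+a.shape[1]]=a
cv2.imwrite("pics/g1.png",z[:,:,::-1])
E
```

```text
t: 4.95
tool_pos: [0.6319, -0.127, 0.0942]
orientation: [3.141, 0.0, 1.541]
force: [-0.6, 0.5, -1.0]
finger_gap: 0.175
```

View pics/g1.png

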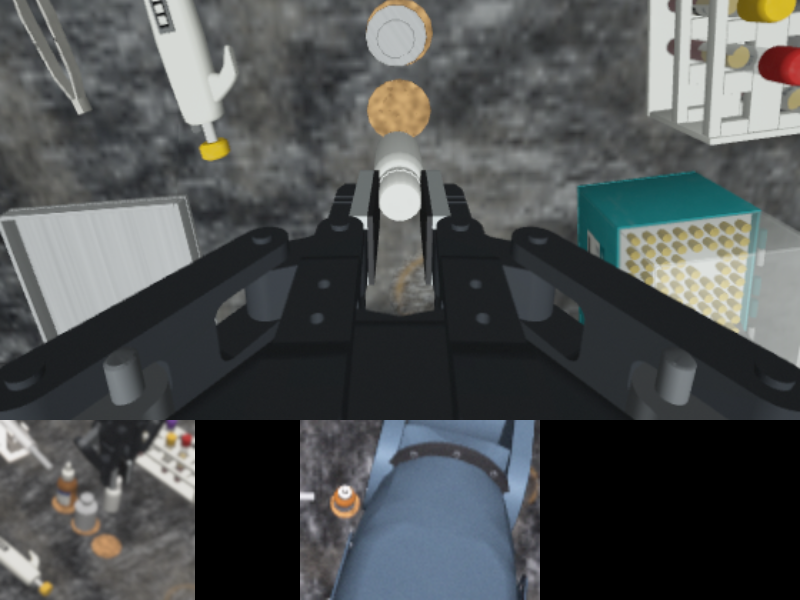

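The vial is held upright between the pads (wrist crop column ≈400, centred) and the bare mat_c is visible. I'll carry it to the tray and set it at the far-right end.

```bash
python3 -m handwheel '{"travel":[[-10,-10,0],[-35,-35,0],[-70,-70,0],[-105,-107,0],[-140,-143,0],[-175,-179,0],[-200,-206,0],[-212,-218,0],[-212,-218,-20],[-212,-218,-45],[-212,-218,-65],[-212,-218,-75],[-212,-218,-79],[-212,-218,-79],[-212,-218,-79],[-212,-218,-79]],"rotation":[[0,0,0],[0,0,0],[0,0,0],[0,0,0],[0,0,0],[0,0,0],[0,0,0],[0,0,0],[0,0,0],[0,0,0],[0,0,0],[0,0,0],[0,0,0],[0,0,0],[0,0,0],[0,0,0]],"claw":[12,12,12,12,12,12,12,12,12,12,12,12,12,12,12,12]}'
python3 - <<'E'
from fit import *
import pickle
c,t,s=pickle.load(open("g1.pkl","rb"))
for o in mats(c,(230,120,330,230)): print(o)
E
```

```text
t: 7.1
tool_pos: [0.4198, -0.3451, 0.015]
orientation: [3.141, 0.0, 1.541]
force: [-0.0, -0.8, -0.6]
finger_gap: 0.177
((257, 181, 45, 41), array([ 0.63058296, -0.12754454]), np.float64(0.00022627666132820482))
((257, 125, 46, 44), array([ 0.63213747, -0.07777692]), np.float64(0.00016830198016684516))
```

```bash
python3 -m handwheel '{"travel":[[0,0,-1],[0,0,-1],[0,0,-1],[0,0,-1],[0,0,-1],[0,0,-1],[0,0,-1],[0,0,15],[0,0,40],[0,0,75],[0,0,105],[0,0,125],[0,0,125]],"rotation":[[0,0,0],[0,0,0],[0,0,0],[0,0,0],[0,0,0],[0,0,0],[0,0,0],[0,0,0],[0,0,0],[0,0,0],[0,0,0],[0,0,0],[0,0,0]],"claw":[12,12,22,28,36,45,45,50,50,50,50,50,50]}'
python3 - <<'E'
from h import *
import pickle
c=cam("wrist"); s=cam("scene"); pickle.dump((c,s),open("g2.pkl","wb"))
z=np.zeros((600,800,3),np.uint8); z[:420,:560]=c["image"]
a=cv2.resize(s["image"][300:420,200:400],None,fx=1.5,fy=1.5); z[420:600,:a.shape[1]]=a
cv2.imwrite("pics/g2.png",z[:,:,::-1])
E
```

```text
t: 8.72
tool_pos: [0.4203, -0.3456, 0.1417]
orientation: [3.139, 0.003, 1.541]
force: [-0.5, 0.6, -0.2]
finger_gap: 0.584
```

View pics/g2.png

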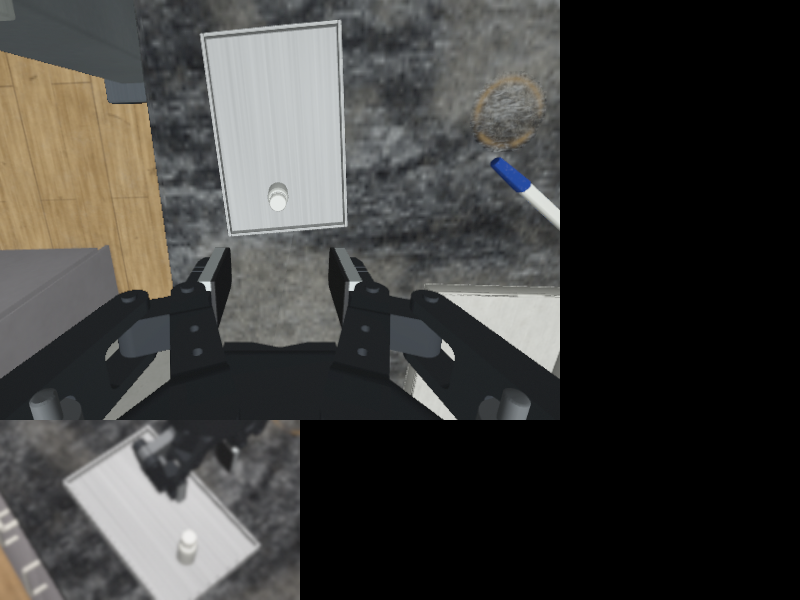

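The vial stands upright in the tray (wrist pixel 278,198), clear of the walls. Next is the weight on mat_b.

```bash
python3 -m handwheel '{"travel":[[25,30,0],[65,80,0],[105,130,0],[145,182,0],[180,228,0],[202,256,0],[211,268,0],[211,268,-30],[211,268,-65],[211,268,-95],[211,268,-115],[211,268,-126],[211,268,-131],[211,268,-131],[211,268,-131],[211,268,-131],[211,268,-131],[211,268,-131],[211,268,-131]],"rotation":[[0,0,0],[0,0,0],[0,0,0],[0,0,0],[0,0,0],[0,0,0],[0,0,0],[0,0,0],[0,0,0],[0,0,0],[0,0,0],[0,0,0],[0,0,0],[0,0,0],[0,0,0],[0,0,0],[0,0,0],[0,0,0],[0,0,0]],"claw":[60,60,60,60,60,60,60,60,60,60,60,60,60,60,25,25,25,25,25]}' 50
```

```text
t: 11.2
tool_pos: [0.6306, -0.077, 0.0086]
orientation: [3.142, 0.0, 1.541]
force: [-0.1, -0.8, -0.3]
finger_gap: 0.296
```

```bash
python3 -m handwheel '{"travel":[[0,0,5],[0,0,20],[0,0,50],[0,0,75],[0,0,85],[-10,-10,85],[-35,-35,85],[-70,-69,85],[-105,-104,85],[-140,-138,85],[-175,-173,85],[-200,-198,85],[-210,-208,85],[-210,-208,65],[-210,-208,40],[-210,-208,20],[-210,-208,8],[-210,-208,2],[-210,-208,1],[-210,-208,1]],"rotation":[[0,0,0],[0,0,0],[0,0,0],[0,0,0],[0,0,0],[0,0,0],[0,0,0],[0,0,0],[0,0,0],[0,0,0],[0,0,0],[0,0,0],[0,0,0],[0,0,0],[0,0,0],[0,0,0],[0,0,0],[0,0,0],[0,0,0],[0,0,0]],"claw":[25,25,25,25,25,25,25,25,25,25,25,25,25,25,25,25,25,25,25,25]}'
```

```text
t: 13.7
tool_pos: [0.4209, -0.2852, 0.01]
orientation: [3.141, 0.0, 1.541]
force: [0.0, -0.7, 0.4]
finger_gap: 0.295
```

```bash
python3 -m handwheel '{"travel":[[0,0,0],[0,0,0],[0,0,0],[0,0,0],[0,0,5],[0,0,25],[0,0,60],[0,0,100],[0,0,135],[20,25,145],[60,73,145],[100,121,145],[140,169,145],[175,211,145],[200,241,145],[214,258,145],[214,258,145]],"rotation":[[0,0,0],[0,0,0],[0,0,0],[0,0,0],[0,0,0],[0,0,0],[0,0,0],[0,0,0],[0,0,0],[0,0,0],[0,0,0],[0,0,0],[0,0,0],[0,0,0],[0,0,0],[0,0,0],[0,0,0]],"claw":[38,45,55,60,60,60,60,60,60,60,60,60,60,60,60,60,60]}' 40
python3 - <<'E'
from fit import *
import pickle
c=cam("wrist"); pickle.dump(c,open("g3.pkl","wb"))
for o in mats(c,(220,0,340,240)): print(o)
save(c,"g3.png")
E
```

```text
t: 15.82
tool_pos: [0.635, -0.0259, 0.1546]
orientation: [-3.142, -0.0, 1.543]
force: [0.1, -0.5, -0.2]
finger_gap: 0.702
((262, 216, 35, 24), array([ 0.63218085, -0.0778398 ]), np.float64(0.0004260973555201169))
((261, 173, 37, 38), array([ 0.63389952, -0.02813056]), np.float64(0.0006760627910394665))
```

View pics/g3.png

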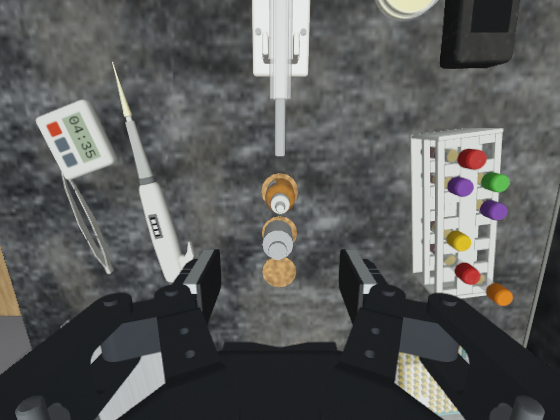

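The weight was left on mat_b (wrist pixel 278,240): claw 25 was reached without squeezing it, so I'll command shut to 0 from now on. First I'll check where it stands now, and where the dropper is.

```bash
python3 - <<'E'
from fit import *
import pickle
c=pickle.load(open("g3.pkl","rb"))
a=cv2.resize(c["image"][165:295,245:310],None,fx=4.5,fy=4.5,interpolation=cv2.INTER_CUBIC); cv2.imwrite("pics/g3z.png",a[:,:,::-1])
P=np.array([[.6313,-.0772,.041],[.6313,-.0772,.059],[.6348,-.027,.081],[.6321,-.0778,.003]])
print(proj(c,P).round(1), ((proj(c,P)-[245,165])*4.5).round())
E
```

```text
[[278.  244.7]
 [277.9 251.7]
 [280.1 208.7]
 [278.8 232.9]] [[148. 359.]
 [148. 390.]
 [158. 197.]
 [152. 305.]]
```

View pics/g3z.png

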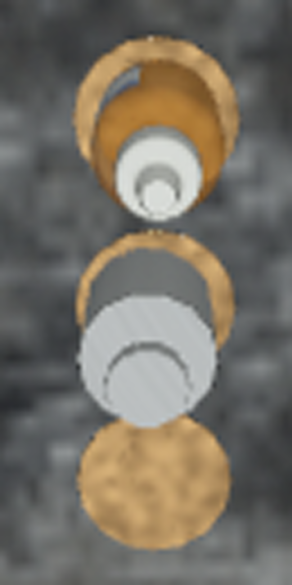

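```bash
python3 -m handwheel '{"travel":[[0,-1,-30],[0,-1,-65],[0,-1,-95],[0,-1,-115],[0,-1,-127],[0,-1,-133],[0,-1,-133],[0,-1,-133],[0,-1,-133],[0,-1,-133],[0,-1,-133],[0,-1,-133],[0,-1,-133],[0,-1,-133],[0,-1,-128],[0,-1,-118]],"rotation":[[0,0,0],[0,0,0],[0,0,0],[0,0,0],[0,0,0],[0,0,0],[0,0,0],[0,0,0],[0,0,0],[0,0,0],[0,0,0],[0,0,0],[0,0,0],[0,0,0],[0,0,0],[0,0,0]],"claw":[60,60,60,60,60,60,60,0,0,0,0,0,0,0,0,0]}' 40
```

```text
t: 17.88
tool_pos: [0.6343, -0.0279, 0.0368]
orientation: [-3.141, -0.0, 1.541]
force: [-0.4, 0.7, 0.2]
finger_gap: 0.182
```

```bash
python3 -m handwheel '{"travel":[[0,0,20],[0,0,45],[0,0,60],[0,0,60]],"rotation":[[0,0,0],[0,0,0],[0,0,0],[0,0,0]],"claw":[0,0,0,0]}'
python3 - <<'E'
from h import *
import pickle
c=cam("wrist"); s=cam("scene"); pickle.dump((c,s),open("g4.pkl","wb"))
z=np.zeros((600,800,3),np.uint8); z[:420,:560]=c["image"]
a=cv2.resize(s["image"][160:280,250:380],None,fx=1.5,fy=1.5); z[420:600,:a.shape[1]]=a
a=cv2.resize(c["image"][180:300,230:330],None,fx=2.4,fy=2.4); z[:a.shape[0],560:800]=a
cv2.imwrite("pics/g4.png",z[:,:,::-1])
E
```

```text
t: 18.38
tool_pos: [0.6353, -0.028, 0.0981]
orientation: [3.139, 0.0, 1.541]
force: [0.4, -0.5, -1.8]
finger_gap: 0.182
```

View pics/g4.png

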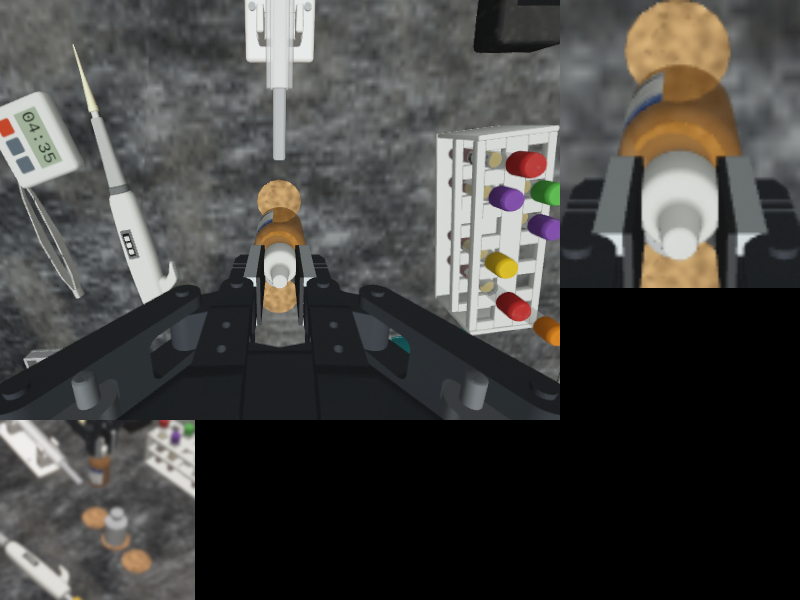

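```bash
python3 - <<'E'
from h import *
import pickle
c,s=pickle.load(open("g4.pkl","rb"))
T=np.array([.6353,-.028,.0981])
for dz in (0,.019,.03,.04,.054): print(dz,proj(c,T+[0,0,dz]).round(1),proj(c,T+[.009,-.011,dz]).round(1),proj(c,T+[.009,.011,dz]).round(1))
print(manip.get_state()["tool_pos"], c["origin"])
i=s["image"]; 
E
```

```text
0 [[280.4 237.5]] [[294.8 253. ]] [[294.3 220.6]]
0.019 [[280.6 249.3]] [[296.5 266.2]] [[295.9 230.8]]
0.03 [[280.7 257.3]] [[297.6 275.3]] [[297.1 237.8]]
0.04 [[280.8 265.7]] [[298.8 284.5]] [[298.3 245. ]]
0.054 [[281.  279.2]] [[300.7 299.6]] [[300.2 256.8]]
[ 0.63427636 -0.02794783  0.09613686] [0.63635164 0.03993112 0.27608465]
```

The pads hold the dropper by its cap: the real pad tips lie about 34 mm above the reported TCP. The vial's cap grip and the missed weight fit this too. It is held upright and firm (tip at wrist pixel 280,281), so I'll carry it to the tray and allow for the offset from here on.

```bash
python3 -m handwheel '{"travel":[[-8,-8,5],[-35,-33,10],[-70,-66,10],[-105,-99,10],[-140,-132,10],[-175,-165,10],[-205,-193,10],[-215,-203,10],[-215,-203,0],[-215,-203,-25],[-215,-203,-50],[-215,-203,-65],[-215,-203,-71],[-215,-203,-73],[-215,-203,-73],[-215,-203,-73]],"rotation":[[0,0,0],[0,0,0],[0,0,0],[0,0,0],[0,0,0],[0,0,0],[0,0,0],[0,0,0],[0,0,0],[0,0,0],[0,0,0],[0,0,0],[0,0,0],[0,0,0],[0,0,0],[0,0,0]],"claw":[0,0,0,0,0,0,0,0,0,0,0,0,0,0,0,0]}'
```

```text
t: 20.48
tool_pos: [0.4199, -0.2312, 0.0241]
orientation: [3.141, 0.001, 1.541]
force: [-0.6, -0.3, -0.2]
finger_gap: 0.182
```

```bash
python3 -m handwheel '{"travel":[[0,0,-1],[0,0,-2],[0,0,-2],[0,0,-2]],"rotation":[[0,0,0],[0,0,0],[0,0,0],[0,0,0]],"claw":[0,0,0,0]}'
```

```text
t: 20.98
tool_pos: [0.42, -0.2313, 0.0226]
orientation: [3.141, 0.001, 1.541]
force: [-1.7, 2.3, 15.1]
finger_gap: 0.178
```

```bash
python3 -m handwheel '{"travel":[[0,0,0.7],[0,0,0.7],[0,0,0.7],[0,0,0.7],[0,0,0.7],[0,0,0.7],[0,0,15],[0,0,45],[0,0,85],[0,0,115],[0,0,125],[20,15,125],[60,44,125],[105,77,125],[150,109,125],[190,139,125],[211,154,125],[211,154,125]],"rotation":[[0,0,0],[0,0,0],[0,0,0],[0,0,0],[0,0,0],[0,0,0],[0,0,0],[0,0,0],[0,0,0],[0,0,0],[0,0,0],[0,0,0],[0,0,0],[0,0,0],[0,0,0],[0,0,0],[0,0,0],[0,0,0]],"claw":[0,20,30,40,50,60,60,60,60,60,60,60,60,60,60,60,60,60]}' 60
python3 - <<'E'
from fit import *
import pickle
c=cam("wrist"); t=cam("top"); s=cam("scene"); pickle.dump((c,t,s),open("g5.pkl","wb"))
for o in mats(c,(200,0,340,240)): print(o)
z=np.zeros((600,800,3),np.uint8); z[:420,:560]=c["image"]
a=cv2.resize(s["image"][280:410,220:380],None,fx=1.5,fy=1.5); z[:a.shape[0],560:800]=a[:,:240]
a=cv2.resize(t["image"][215:295,325:425],None,fx=2.2,fy=2.2); z[200:200+a.shape[0],560:560+a.shape[1]]=a
cv2.imwrite("pics/g5.png",z[:,:,::-1])
E
```

```text
t: 23.22
tool_pos: [0.6309, -0.0758, 0.1454]
orientation: [-3.14, -0.0, 1.543]
force: [-0.3, -0.6, -0.4]
finger_gap: 0.702
((264, 218, 36, 22), array([ 0.6306309 , -0.12777465]), np.float64(0.00029428278708580765))
((263, 174, 38, 29), array([ 0.63224733, -0.07790606]), np.float64(0.0002876664838195252))
((263, 126, 39, 41), array([ 0.63404417, -0.02772002]), np.float64(0.0001749281678678447))
```

View pics/g5.png

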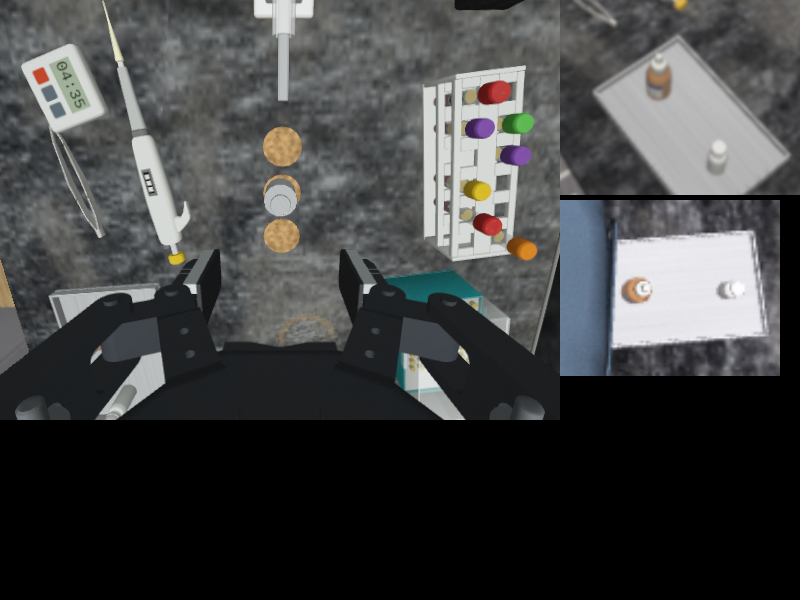

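Dropper and vial both stand upright in the tray, and the weight is still on mat_b. Now I'll grasp the weight lower down.

```bash
python3 -m handwheel '{"travel":[[0,-1,-40],[0,-1,-80],[0,-1,-115],[0,-1,-135],[0,-1,-145],[0,-1,-152],[0,-1,-158],[0,-1,-158],[0,-1,-158],[0,-1,-158],[0,-1,-158],[0,-1,-158],[0,-1,-158],[0,-1,-158],[0,-1,-158]],"rotation":[[0,0,0],[0,0,0],[0,0,0],[0,0,0],[0,0,0],[0,0,0],[0,0,0],[0,0,0],[0,0,0],[0,0,0],[0,0,0],[0,0,0],[0,0,0],[0,0,0],[0,0,0]],"claw":[60,60,60,60,60,60,60,60,60,0,0,0,0,0,0]}' 60
```

```text
t: 25.25
tool_pos: [0.631, -0.078, -0.0107]
orientation: [3.141, 0.0, 1.541]
force: [-1.3, 0.1, 6.5]
finger_gap: 0.357
```

```bash
python3 -m handwheel '{"travel":[[0,0,5],[0,0,20],[0,0,50],[0,0,80],[0,0,100],[-10,-10,100],[-35,-35,100],[-70,-69,100],[-105,-104,100],[-140,-138,100],[-175,-173,100],[-200,-198,100],[-210,-208,100],[-210,-208,100],[-210,-208,100]],"rotation":[[0,0,0],[0,0,0],[0,0,0],[0,0,0],[0,0,0],[0,0,0],[0,0,0],[0,0,0],[0,0,0],[0,0,0],[0,0,0],[0,0,0],[0,0,0],[0,0,0],[0,0,0]],"claw":[0,0,0,0,0,0,0,0,0,0,0,0,0,0,0]}'
```

```text
t: 27.12
tool_pos: [0.4211, -0.2853, 0.0883]
orientation: [-3.141, -0.0, 1.541]
force: [0.3, 0.2, -1.5]
finger_gap: 0.357
```

```bash
python3 -m handwheel '{"travel":[[0,0,-25],[0,0,-55],[0,0,-80],[0,0,-92],[0,0,-97],[0,0,-98],[0,0,-98],[0,0,-98]],"rotation":[[0,0,0],[0,0,0],[0,0,0],[0,0,0],[0,0,0],[0,0,0],[0,0,0],[0,0,0]],"claw":[0,0,0,0,0,0,0,0]}'
```

```text
t: 28.12
tool_pos: [0.4209, -0.2862, -0.0089]
orientation: [3.141, 0.001, 1.541]
force: [-0.1, 0.0, -2.2]
finger_gap: 0.353
```

```bash
python3 -m handwheel '{"travel":[[0,0,-1],[0,0,-1.5],[0,0,-1.5],[0,0,-1.5],[0,0,-1.5],[0,0,-1.5],[0,0,-1.5],[0,0,15],[0,0,50],[0,0,90],[0,0,130],[0,0,140],[30,45,140],[70,105,140],[110,165,140],[150,225,140],[190,285,140],[215,321,140],[215,321,140]],"rotation":[[0,0,0],[0,0,0],[0,0,0],[0,0,0],[0,0,0],[0,0,0],[0,0,0],[0,0,0],[0,0,0],[0,0,0],[0,0,0],[0,0,0],[0,0,0],[0,0,0],[0,0,0],[0,0,0],[0,0,0],[0,0,0],[0,0,0]],"claw":[0,0,30,40,50,60,60,60,60,60,60,60,60,60,60,60,60,45,45]}' 60
python3 - <<'E'
from fit import *
import pickle
c=cam("wrist"); t=cam("top"); s=cam("scene"); pickle.dump((c,t,s),open("g6.pkl","wb"))
for o in mats(c,(200,0,340,240)): print(o)
# rod row scan: bright columns near tube line
g=cv2.cvtColor(c["image"],cv2.COLOR_RGB2GRAY).astype(int)
for y in (.02,.03,.04,.05,.06):
    p=proj(c,[.6368,y,.038])[0]; r=int(round(p[1])); x=int(p[0]); print(y,p.round(1),g[r,x-14:x+15])
z=np.zeros((600,800,3),np.uint8); z[:420,:560]=c["image"]
a=cv2.resize(s["image"][280:410,220:380],None,fx=1.5,fy=1.5); z[:a.shape[0],560:800]=a[:,:240]
a=cv2.resize(t["image"][215:295,325:425],None,fx=2.2,fy=2.2); z[200:200+a.shape[0],560:560+a.shape[1]]=a
cv2.imwrite("pics/g6.png",z[:,:,::-1])
print(manip.get_state()["tool_pos"])
E
```

```text
t: 30.5
tool_pos: [0.6364, 0.038, 0.1302]
orientation: [-3.141, -0.0, 1.544]
force: [-0.7, 0.1, -0.7]
finger_gap: 0.521
((267, 235, 26, 5), array([ 0.63386015, -0.02769218]), np.float64(0.0001070749259108769))
0.02 [281.2 220.6] [ 59  58  61  63  66  66  66  67 111 174 182 185 186 186 187 187 184 164
 117  70  69  67  65  63  64  63  62  63  64]
0.03 [280.9 210.5] [ 86  82  83  84  86  82  77  70  70 107 174 181 186 186 187 187 187 187
 168 140  93  96  95  93  93  95  96  95  91]
0.04 [280.6 200.1] [ 92  87  79  72  65  69  72  74  80 107 174 181 185 186 187 187 187 187
 170 151  93 112 117 122 122 117 113 112 110]
0.05 [280.4 189.6] [ 69  67  66  66  66  66  67  68  71  93 180 181 185 186 187 187 187 188
 173 158  86  96  98 100 100  98  98  96  94]
0.06 [280.1 178.9] [ 79  79  79  80  81  81  81  81  82  94 176 180 185 185 186 187 187 186
 177 161  80  84  86  88  86  83  81  82  85]
[0.63516151 0.03497408 0.13014619]
```

View pics/g6.png

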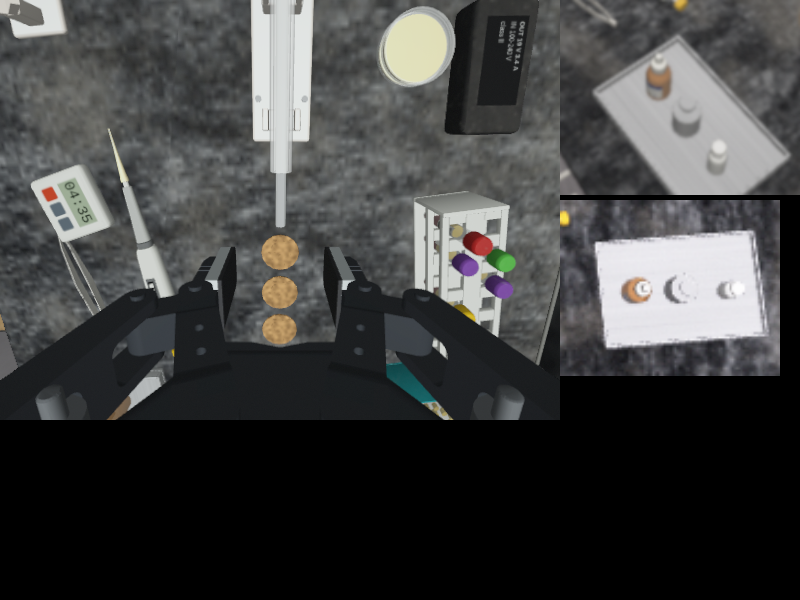

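All three stand upright in the tray, the mats are bare, and the rod sticks out at wrist pixels (281,175–226). I'll grasp the rod near its tip.

```bash
python3 -m handwheel '{"travel":[[1,0,-40],[1,0,-80],[1,0,-110],[1,0,-128],[1,0,-138],[1,0,-144],[1,0,-144],[1,0,-144],[1,0,-144],[1,0,-144],[1,0,-144],[1,0,-144],[1,0,-144],[1,0,-144]],"rotation":[[0,0,0],[0,0,0],[0,0,0],[0,0,0],[0,0,0],[0,0,0],[0,0,0],[0,0,0],[0,0,0],[0,0,0],[0,0,0],[0,0,0],[0,0,0],[0,0,0]],"claw":[40,40,40,40,40,40,40,0,0,0,0,0,0,0]}' 60
```

```text
t: 32.4
tool_pos: [0.637, 0.035, -0.0132]
orientation: [3.141, -0.0, 1.541]
force: [1.4, -0.4, 3.9]
finger_gap: 0.093
```

```bash
python3 -m handwheel '{"travel":[[0,-3,0],[-0.3,-9,0],[-0.5,-16,0],[-0.8,-24,0],[-1,-32,0],[-1.3,-38,0],[-1.4,-42,0],[-1.4,-42,0],[-1.4,-42,0]],"rotation":[[0,0,0],[0,0,0],[0,0,0],[0,0,0],[0,0,0],[0,0,0],[0,0,0],[0,0,0],[0,0,0]],"claw":[0,0,0,0,0,0,0,0,0]}'
```

```text
t: 33.52
tool_pos: [0.6352, -0.0071, -0.0134]
orientation: [-3.142, 0.0, 1.541]
force: [0.1, -2.4, 0.5]
finger_gap: 0.091
```

```bash
python3 -m handwheel '{"travel":[[0,0,0],[0,0,0],[0,0,0],[0,0,0],[0.5,15,0],[1,35,0],[1.6,50,0],[1.9,58,0],[1.9,58,0],[1.9,58,0],[1.9,58,0],[1.9,58,0],[1.9,58,0],[1.9,58,0],[1.9,58,0]],"rotation":[[0,0,0],[0,0,0],[0,0,0],[0,0,0],[0,0,0],[0,0,0],[0,0,0],[0,0,0],[0,0,0],[0,0,0],[0,0,0],[0,0,0],[0,0,0],[0,0,0],[0,0,0]],"claw":[20,30,35,35,35,35,35,35,35,0,0,0,0,0,0]}' 80
python3 - <<'E'
from h import *
import pickle
c=cam("wrist"); pickle.dump(c,open("g7.pkl","wb")); save(c,"g7.png")
# rod tip: scan along the axis for brightness at z=.038
g=cv2.cvtColor(c["image"],cv2.COLOR_RGB2GRAY)
for y in np.arange(-.05,.03,.004):
    p=proj(c,[.6365+.033*(y-.035),y,.038])[0]; print(round(y,3),p.round(),g[int(round(p[1])),int(round(p[0]))] if p[1]<419 else None)
E
```

```text
t: 35.4
tool_pos: [0.6372, 0.0509, -0.0133]
orientation: [3.141, 0.0, 1.541]
force: [-0.5, -2.5, 2.2]
finger_gap: 0.08
-0.05 [280. 436.] None
-0.046 [280. 431.] None
-0.042 [280. 425.] None
-0.038 [280. 420.] None
-0.034 [280. 415.] 28
-0.03 [280. 409.] 28
-0.026 [280. 403.] 28
-0.022 [280. 398.] 27
-0.018 [280. 392.] 29
-0.014 [280. 386.] 28
-0.01 [280. 380.] 28
-0.006 [280. 374.] 28
-0.002 [280. 368.] 28
0.002 [280. 362.] 29
0.006 [280. 355.] 28
0.01 [280. 349.] 27
0.014 [280. 342.] 181
0.018 [280. 336.] 181
0.022 [280. 329.] 181
0.026 [280. 322.] 181
```

```bash
python3 -m handwheel '{"travel":[[0,0,1.5],[-0.2,-5,1.5],[-0.6,-18,1.5],[-1,-33,1.5],[-1.6,-48,1.5],[-2.1,-63,1.5],[-2.6,-78,1.5],[-3.1,-93,1.5],[-3.6,-108,1.5],[-4,-119,1.5],[-4,-120,1.5],[-4,-120,10],[-4,-120,40],[-4,-120,80],[-4,-120,110],[-4,-120,115],[-4,-120,115]],"rotation":[[0,0,0],[0,0,0],[0,0,0],[0,0,0],[0,0,0],[0,0,0],[0,0,0],[0,0,0],[0,0,0],[0,0,0],[0,0,0],[0,0,0],[0,0,0],[0,0,0],[0,0,0],[0,0,0],[0,0,0]],"claw":[0,0,0,0,0,0,0,0,0,0,0,0,0,0,0,0,0]}'
python3 - <<'E'
from h import *
import pickle
c=cam("wrist"); t=cam("top"); s=cam("scene"); pickle.dump((c,t,s),open("g8.pkl","wb"))
z=np.zeros((600,800,3),np.uint8); z[:420,:560]=c["image"]
a=s["image"][100:280,200:400]; z[:180,560:760]=a
cv2.imwrite("pics/g8.png",z[:,:,::-1])
E
```

```text
t: 37.58
tool_pos: [0.6329, -0.0686, 0.1011]
orientation: [-3.141, -0.0, 1.541]
force: [-0.4, 0.2, -1.1]
finger_gap: 0.083
```

```bash
python3 - <<'E'
from h import *
import pickle
c,t,s=pickle.load(open("g8.pkl","rb")); g=cv2.cvtColor(c["image"],cv2.COLOR_RGB2GRAY)
print(c["origin"])
for r in range(0,260,20): print(r,[int(v) for v in g[r,256:306:2]])
h=cv2.cvtColor(t["image"],cv2.COLOR_RGB2GRAY)
p=proj(t,[[.633,.05,.152],[.633,-.06,.152]]); print(p)
x0=int(p[0,0]);y0=int(p[0,1])
for r in range(y0-8,y0+9,2): print(r,[int(v) for v in h[r,x0-20:x0+24:2]])
E
```

```text
[ 0.6343752  -0.00069151  0.27915002]
0 [231, 231, 231, 231, 231, 185, 151, 167, 181, 185, 185, 186, 186, 187, 186, 186, 182, 172, 159, 202, 218, 231, 231, 231, 231]
20 [83, 84, 86, 89, 94, 93, 150, 168, 181, 185, 186, 186, 186, 187, 187, 186, 182, 171, 151, 165, 125, 117, 111, 106, 102]
40 [126, 133, 129, 125, 112, 98, 147, 167, 181, 185, 186, 187, 187, 188, 187, 187, 182, 172, 140, 113, 115, 115, 114, 110, 109]
60 [75, 79, 79, 77, 79, 82, 143, 166, 181, 185, 186, 187, 187, 188, 188, 188, 181, 171, 131, 82, 81, 86, 91, 96, 98]
80 [70, 77, 85, 90, 93, 89, 136, 167, 181, 185, 186, 187, 187, 188, 188, 188, 180, 170, 121, 100, 99, 98, 99, 106, 111]
100 [112, 110, 106, 102, 100, 96, 130, 166, 181, 186, 186, 187, 188, 189, 189, 188, 180, 170, 106, 96, 95, 94, 92, 90, 87]
120 [71, 74, 78, 79, 64, 57, 125, 167, 182, 186, 187, 188, 189, 189, 189, 188, 179, 167, 83, 67, 65, 66, 67, 74, 82]
140 [58, 61, 64, 66, 68, 134, 118, 166, 182, 186, 187, 188, 189, 190, 189, 188, 178, 168, 142, 142, 82, 80, 89, 81, 67]
160 [108, 117, 154, 155, 156, 164, 128, 166, 182, 186, 187, 189, 189, 190, 190, 188, 1
[... 851 characters left out ...]
108, 95, 94, 101, 136, 108, 72, 103, 132, 162, 162, 162, 68]
165 [84, 88, 97, 90, 124, 129, 126, 95, 109, 110, 212, 218, 216, 219, 214, 211, 211, 145, 149, 147, 152, 152]
167 [73, 95, 101, 101, 99, 122, 115, 95, 92, 81, 223, 228, 227, 228, 230, 229, 230, 141, 142, 141, 140, 144]
169 [75, 94, 106, 115, 106, 96, 96, 95, 93, 91, 88, 93, 109, 116, 120, 110, 100, 134, 136, 135, 136, 84]
171 [250, 251, 249, 249, 230, 83, 90, 108, 115, 94, 64, 87, 97, 98, 120, 97, 91, 131, 131, 130, 83, 72]
173 [198, 199, 232, 254, 253, 94, 98, 126, 134, 98, 77, 95, 94, 82, 120, 113, 92, 121, 125, 105, 69, 81]
175 [249, 250, 245, 250, 249, 238, 237, 234, 234, 96, 80, 95, 97, 92, 111, 125, 100, 116, 118, 71, 76, 89]
```

```bash
python3 -m handwheel '{"travel":[[-5,8,0],[-20,30,0],[-40,65,0],[-60,105,0],[-82,145,0],[-104,185,0],[-126,222,0],[-142,252,0],[-151,266,0],[-153,269,0],[-153,269,0],[-153,269,0]],"rotation":[[0,0,0],[0,0,0],[0,0,0],[0,0,0],[0,0,0],[0,0,0],[0,0,0],[0,0,0],[0,0,0],[0,0,0],[0,0,0],[0,0,0]],"claw":[0,0,0,0,0,0,0,0,0,0,0,0]}'
python3 - <<'E'
from h import *
import pickle
c,t,s=pickle.load(open("g8.pkl","rb")); h=cv2.cvtColor(t["image"],cv2.COLOR_RGB2GRAY)
print([int(v) for v in h[166,244:256]])
c=cam("wrist"); t=cam("top"); s=cam("scene"); pickle.dump((c,t,s),open("g9.pkl","wb")); save(c,"g9.png")
st=manip.get_state(); print(st["tool_pos"],c["origin"],st["orientation"])
E
```

```text
t: 39.22
tool_pos: [0.4806, 0.1993, 0.1015]
orientation: [3.142, 0.0, 1.54]
force: [-0.0, -0.1, 0.7]
finger_gap: 0.084
[96, 87, 81, 92, 92, 97, 183, 229, 231, 233, 233, 233]
[0.48042925 0.19952124 0.10154667] [0.48211688 0.26723001 0.279514  ] [3.14159193e+00 1.70318369e-05 1.53994803e+00]
```

View pics/g9.png

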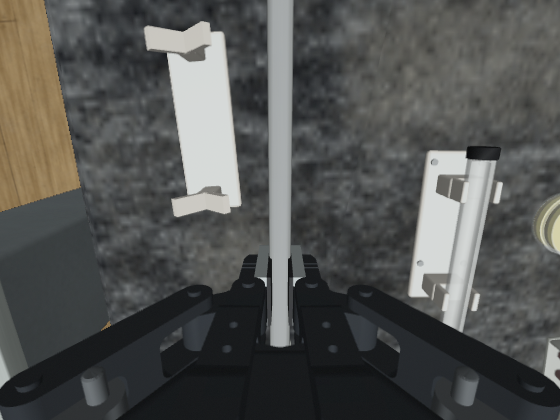

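The rest is clear in view: base right edge from (224,32) to (241,207), with posts at rows ~40 and ~203. I'll scan the base's edges and cast them onto z = 8 mm.

```bash
python3 - <<'E'
from h import *
import pickle
c,t,s=pickle.load(open("g9.pkl","rb")); g=cv2.cvtColor(c["image"],cv2.COLOR_RGB2GRAY).astype(float)
L=[];Rr=[]
for r in range(70,180,5):
    row=g[r,150:255]; m=np.where(row>160)[0]
    L.append((150+m[0]-.5,r));Rr.append((150+m[-1]+.5,r))
L=onz(c,L,.008);Rr=onz(c,Rr,.008)
fl=np.polyfit(L[:,1],L[:,0],1);fr=np.polyfit(Rr[:,1],Rr[:,0],1)
print("dx/dy",fl[0],fr[0],"width",np.polyval(fr,.27)-np.polyval(fl,.27))
# right edge column ends
e=[]
for k in (-4,-7,-10,-13):
    col=[]
    for r in range(10,240):
        x=np.interp(r,[32,207],[224,241])+k
        col.append(g[r,int(round(x))])
    m=np.where(np.array(col)>170)[0]; e.append((10+m[0],10+m[-1]))
print(e)
for a,b in e[:2]:
    P=onz(c,[(np.interp(a,[32,207],[224,241])-5,a),(np.interp(b,[32,207],[224,241])-5,b)],.008); print(P.round(4))
q=onz(c,[(224,32),(241,207)],.008); print("corners",q.round(4))
cy=.267; f=(fl+fr)/2
print("x centre at y .26,.27:",np.polyval(f,.26),np.polyval(f,.27))
cv2.imwrite("pics/g9z.png",cv2.resize(c["image"][0:230,135:260],None,fx=2.6*1,fy=2.6,interpolation=cv2.INTER_CUBIC)[:,:,::-1])
E
```

```text
dx/dy -0.030040381158855593 -0.03523005006547672 width 0.049249108165257405
[(np.int64(32), np.int64(205)), (np.int64(32), np.int64(206)), (np.int64(32), np.int64(206)), (np.int64(32), np.int64(212))]
[[0.4348 0.344  0.008 ]
 [0.4387 0.1975 0.008 ]]
[[0.4348 0.344  0.008 ]
 [0.4387 0.1965 0.008 ]]
corners [[0.4389 0.3439 0.008 ]
 [0.4435 0.1954 0.008 ]]
x centre at y .26,.27: 0.41675244010338297 0.4164260879472613
```

```bash
python3 -m handwheel '{"travel":[[-8,6,0],[-25,18,0],[-42,31,0],[-56,42,0],[-63,47,0],[-63,47,-20],[-63,47,-45],[-63,47,-70],[-63,47,-88],[-63,47,-97],[-63,47,-100],[-63,47,-100],[-63,47,-100]],"rotation":[[0,0,0.01],[0,0,0.03],[0,0,0.05],[0,0,0.063],[0,0,0.063],[0,0,0.063],[0,0,0.063],[0,0,0.063],[0,0,0.063],[0,0,0.063],[0,0,0.063],[0,0,0.063],[0,0,0.063]],"claw":[0,0,0,0,0,0,0,0,0,0,0,0,0]}'
python3 - <<'E'
from h import *
import pickle
c=cam("wrist"); t=cam("top"); s=cam("scene"); pickle.dump((c,t,s),open("g10.pkl","wb"))
z=np.zeros((600,800,3),np.uint8); z[:420,:560]=c["image"]
a=cv2.resize(t["image"][235:285,135:215],None,fx=3,fy=3,interpolation=cv2.INTER_CUBIC); z[420:570,:240]=a
a=cv2.resize(s["image"][140:220,140:220],None,fx=3,fy=3,interpolation=cv2.INTER_CUBIC); z[:240,560:800]=a
cv2.imwrite("pics/g10.png",z[:,:,::-1])
E
```

```text
t: 41.0
tool_pos: [0.4175, 0.2472, 0.0021]
orientation: [3.141, -0.0, 1.604]
force: [0.3, 0.6, -0.4]
finger_gap: 0.082
```

View pics/g10.png

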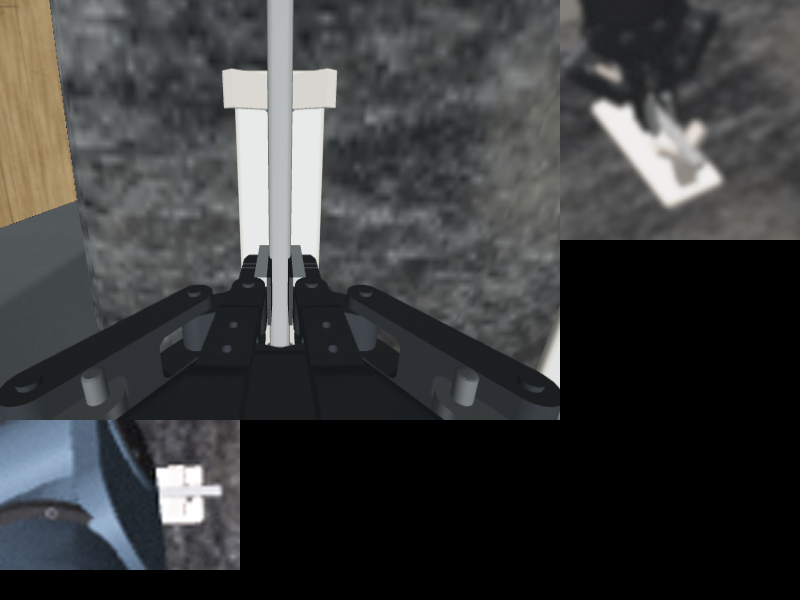

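The rod is in line over both notches: in the wrist view it runs at column 280 over the V at (280,88). I'll lower it.

```bash
python3 -m handwheel '{"travel":[[0,0,-3],[0,0,-6],[0,0,-7],[0,0,-7],[0,0,-7]],"rotation":[[0,0,0],[0,0,0],[0,0,0],[0,0,0],[0,0,0]],"claw":[0,0,0,0,0]}'
```

```text
t: 41.78
tool_pos: [0.4172, 0.2471, -0.0054]
orientation: [3.141, -0.0, 1.604]
force: [-0.4, -0.6, -1.9]
finger_gap: 0.081
```

```bash
python3 -m handwheel '{"travel":[[0,0,-1],[0,0,-1],[0,0,-1],[0,0,-1]],"rotation":[[0,0,0],[0,0,0],[0,0,0],[0,0,0]],"claw":[0,0,0,0]}'
```

```text
t: 42.28
tool_pos: [0.4173, 0.2471, -0.0063]
orientation: [3.141, -0.0, 1.604]
force: [0.1, 0.7, -0.6]
finger_gap: 0.082
```

```bash
python3 -m handwheel '{"travel":[[0,0,-0.7],[0,0,-0.7],[0,0,-0.7]],"rotation":[[0,0,0],[0,0,0],[0,0,0]],"claw":[0,0,0]}'
```

```text
t: 42.65
tool_pos: [0.4175, 0.2471, -0.0067]
orientation: [3.141, -0.0, 1.604]
force: [-0.1, -1.2, 5.6]
finger_gap: 0.084
```

The rod is seated (contact 5.6 N). I'll release, rise and go to above the weight in the tray.

```bash
python3 -m handwheel '{"travel":[[0,0,0],[0,0,0],[0,0,0],[0,0,0],[0,0,0],[0,0,20],[0,0,60],[0,0,110],[0,0,140],[0,-20,140],[0,-65,140],[0,-115,140],[0,-165,140],[0,-215,140],[0,-245,140],[0,-253,140]],"rotation":[[0,0,0],[0,0,0],[0,0,0],[0,0,0],[0,0,0],[0,0,0],[0,0,0],[0,0,0],[0,0,0],[0,0,0],[0,0,0],[0,0,0],[0,0,-0.02],[0,0,-0.04],[0,0,-0.063],[0,0,-0.063]],"claw":[15,22,30,36,36,36,36,36,36,36,36,36,36,36,50,60]}' 60
python3 -m handwheel '{"travel":[[0,-20,0],[0,-65,0],[0,-115,0],[0,-165,0],[0,-215,0],[0,-255,0],[0,-275,0],[3,-280,0],[3,-280,0],[3,-280,0]],"rotation":[[0,0,0],[0,0,0],[0,0,0],[0,0,0],[0,0,0],[0,0,0],[0,0,0],[0,0,0],[0,0,0],[0,0,0]],"claw":[60,60,60,60,60,60,60,60,60,60]}'
python3 - <<'E'
from h import *
import pickle
c=cam("wrist"); t=cam("top"); s=cam("scene"); pickle.dump((c,t,s),open("g11.pkl","wb"))
print(manip.get_state()["tool_pos"])
h=cv2.cvtColor(t["image"],cv2.COLOR_RGB2GRAY)
p=proj(t,[[.4165-.0326*d-.0018,.269+d-.0017,.045] for d in (.1,.06,0,-.06,-.1)]); print(p.round(1))
for k in (0,4):
    x,y=p[k].round().astype(int); print(x,y); print(h[y-5:y+6,x-12:x+13:2])
E
```

```text
t: 44.65
tool_pos: [0.4171, -0.0072, 0.1329]
orientation: [3.141, 0.0, 1.539]
force: [-0.3, 0.6, -0.3]
finger_gap: 0.705
t: 45.9
tool_pos: [0.4203, -0.2849, 0.1329]
orientation: [-3.141, -0.0, 1.542]
force: [-0.1, 0.2, -0.1]
finger_gap: 0.698
[ 0.42024822 -0.28535526  0.13298958]
[[133.8 262.1]
 [149.  261.4]
 [171.7 260.2]
 [194.5 259.1]
 [209.7 258.4]]
134 262
[[ 64  55  38  40  48  47  51  45  50  45  34  54 244]
 [ 64  55  46  50  49  40  48  47  55  46  40  64 242]
 [ 62  60  47  56  50  38  46  49  54  56  40  48 190]
 [ 63  57  42  56  42  39 144 195 224 221 210 213 223]
 [ 66  59  40  51  31  59 225 227 231 230 229 228 229]
 [ 75  58  43  61  49  75 230 228 230 231 231 230 229]
 [ 87  61  48  57  53  61 222 208 185 166 154 131 181]
 [ 95  66  58  51  46  54  95  94  77  75  86  65 227]
 [108  73  75  44  45  40  47  57  53  64  67  65 242]
 [120  81  67  58  57  40  46  54  57  57  63 102 248]
 [106  88  70  55  54  42  58  53  53  60  64 101 248]]
210 258
[[254 254 166  94  91  85  85 107 112 111 104 124 118]
 [254 254 172  97  86  77  87 126 121 107 110 126 107]
 [254 254 178 100  78  75  93 123 118 104 110 126 104]
 [242 246 145 101 110 130  93 110 105 100 112 118 107]
 [228 233 223 223 224 226  80  92  97  99 105 115 115]
 [231 231 233 234 233 233  78  76  94  93 100 119 123]
 [234 234 233 231 230 237  84  77  87  91  85 114 115]
 [189 235 183 136 136 133  81  87  84  85  82 112 113]
 [132 252 191  77  81  82  84  95  87  88  84 113 110]
 [214 254 207  81  76  84  83  98  90  86  91 121 110]
 [253 254 211  75  68  83  87  93  86 103 111 118 101]]
```

The top view shows the rod's ends at columns 134 and 209, where a centred rod in the notches should be (133.8, 209.7). Back to the weight.

```bash
python3 -m handwheel '{"travel":[[0.5,-1,-40],[0.5,-1,-80],[0.5,-1,-110],[0.5,-1,-130],[0.5,-1,-139],[0.5,-1,-143],[0.5,-1,-143],[0.5,-1,-143],[0.5,-1,-143],[0.5,-1,-143],[0.5,-1,-143],[0.5,-1,-143],[0.5,-1,-143],[0.5,-1,-143]],"rotation":[[0,0,0],[0,0,0],[0,0,0],[0,0,0],[0,0,0],[0,0,0],[0,0,0],[0,0,0],[0,0,0],[0,0,0],[0,0,0],[0,0,0],[0,0,0],[0,0,0]],"claw":[60,60,60,60,60,60,60,0,0,0,0,0,0,0]}' 60
```

```text
t: 47.8
tool_pos: [0.4208, -0.2872, -0.0092]
orientation: [3.141, 0.001, 1.541]
force: [-3.5, 0.6, 11.1]
finger_gap: 0.358
```

```bash
python3 -m handwheel '{"travel":[[0,0,5],[0,0,20],[0,0,50],[0,0,80],[0,0,90],[10,10,90],[35,35,90],[70,69,90],[105,104,90],[140,138,90],[175,173,90],[200,197,90],[211.4,207.5,90],[211.4,207.5,70],[211.4,207.5,40],[211.4,207.5,18],[211.4,207.5,7],[211.4,207.5,2],[211.4,207.5,1],[211.4,207.5,1]],"rotation":[[0,0,0],[0,0,0],[0,0,0],[0,0,0],[0,0,0],[0,0,0],[0,0,0],[0,0,0],[0,0,0],[0,0,0],[0,0,0],[0,0,0],[0,0,0],[0,0,0],[0,0,0],[0,0,0],[0,0,0],[0,0,0],[0,0,0],[0,0,0]],"claw":[0,0,0,0,0,0,0,0,0,0,0,0,0,0,0,0,0,0,0,0]}'
```

```text
t: 50.3
tool_pos: [0.6324, -0.0796, -0.0086]
orientation: [3.141, 0.0, 1.541]
force: [0.6, 0.4, -1.7]
finger_gap: 0.355
```

```bash
python3 - <<'E'
from h import *
s=manip.get_state(); print(s["tool_pos"],s["force"])
E
```

```text
[ 0.63237322 -0.07961635 -0.00861123] [ 0.58352324  0.39358338 -1.74286548]
```

```bash
python3 -m handwheel '{"travel":[[0,0,-1],[0,0,-1.2],[0,0,-1.2],[0,0,-1.2],[0,0,-1.2],[0,0,-1.2],[0,0,-1.2],[0,0,15],[0,0,50],[0,0,90],[0,0,130],[0,0,140],[0,0,140],[0,0,140]],"rotation":[[0,0,0],[0,0,0],[0,0,0],[0,0,0],[0,0,0],[0,0,0],[0,0,0],[0,0,0],[0,0,0],[0,0,0],[0,0,0],[0,0,0],[0,0,0],[0,0,0]],"claw":[0,0,0,32,40,50,60,60,60,60,60,60,60,60]}'
cat > chk.py <<'E'
from fit import *
import sys
def body(c,xy,ztop,r,rad=.03,lo=150):
    """bright, unsaturated disc near xy at height ztop -> fitted centre"""
    hs=cv2.cvtColor(c["image"],cv2.COLOR_RGB2HSV); m=cv2.inRange(hs,(0,0,lo),(180,45,255))
    p=proj(c,[[*xy,ztop]])[0]; q=proj(c,[[xy[0]+rad,xy[1],ztop]])[0]; k=np.zeros_like(m)
    cv2.circle(k,tuple(int(v) for v in p),int(abs(q[0]-p[0])),255,-1); m&=k
    cs=max(cv2.findContours(m,cv2.RETR_EXTERNAL,cv2.CHAIN_APPROX_NONE)[0],key=cv2.contourArea)
    return circ(onz(c,cs.reshape(-1,2)+0.0,ztop),r),cv2.contourArea(cs),p.round(1),cv2.boundingRect(cs)
E
python3 - <<'E'
from chk import *
import pickle
c=cam("wrist"); pickle.dump(c,open("g12.pkl","wb"))
for o in mats(c,(200,0,340,245)): print(o)
print(body(c,(.632,-.078),.041,.0165))
a=cv2.resize(c["image"][100:250,220:340],None,fx=4,fy=4,interpolation=cv2.INTER_CUBIC); cv2.imwrite("pics/g12.png",a[:,:,::-1])
E
```

```text
t: 52.05
tool_pos: [0.6313, -0.0793, 0.1296]
orientation: [-3.14, -0.0, 1.541]
force: [-0.3, 0.0, -0.1]
finger_gap: 0.704
((262, 220, 39, 25), array([ 0.63066243, -0.1278171 ]), np.float64(0.00026469811557268104))
((262, 173, 40, 28), array([ 0.63225027, -0.07788504]), np.float64(0.0002035319184571941))
((261, 123, 42, 42), array([ 0.6340112 , -0.02765628]), np.float64(0.00020138170014749165))
((array([ 0.63192917, -0.07711852]), np.float64(0.0008619132199075086)), 878.0, array([281.1, 201.8]), (264, 184, 35, 34))
```

Weight back on mat_b, 0.9 mm off centre. Next, the vial.

```bash
python3 -m handwheel '{"travel":[[-20,-25,0],[-60,-75,0],[-100,-125,0],[-140,-175,0],[-180,-225,0],[-205,-257,0],[-212,-266,0],[-212,-266,-30],[-212,-266,-65],[-212,-266,-95],[-212,-266,-110],[-212,-266,-116],[-212,-266,-116],[-212,-266,-116],[-212,-266,-116],[-212,-266,-116],[-212,-266,-116],[-212,-266,-116],[-212,-266,-116]],"rotation":[[0,0,0],[0,0,0],[0,0,0],[0,0,0],[0,0,0],[0,0,0],[0,0,0],[0,0,0],[0,0,0],[0,0,0],[0,0,0],[0,0,0],[0,0,0],[0,0,0],[0,0,0],[0,0,0],[0,0,0],[0,0,0],[0,0,0]],"claw":[60,50,50,50,50,50,50,50,50,50,50,50,50,0,0,0,0,0,0]}' 30
```

```text
t: 54.48
tool_pos: [0.4204, -0.3459, 0.0156]
orientation: [3.141, 0.001, 1.541]
force: [-0.8, 0.4, 5.8]
finger_gap: 0.174
```

```bash
python3 -m handwheel '{"travel":[[0,0,5],[0,0,20],[0,0,50],[0,0,80],[0,0,90],[10,10,90],[35,36,90],[70,72,90],[105,108,90],[140,144,90],[175,180,90],[200,206,90],[210,217,90],[210,217,70],[210,217,40],[210,217,18],[210,217,7],[210,217,2],[210,217,0.5],[210,217,0.5]],"rotation":[[0,0,0],[0,0,0],[0,0,0],[0,0,0],[0,0,0],[0,0,0],[0,0,0],[0,0,0],[0,0,0],[0,0,0],[0,0,0],[0,0,0],[0,0,0],[0,0,0],[0,0,0],[0,0,0],[0,0,0],[0,0,0],[0,0,0],[0,0,0]],"claw":[0,0,0,0,0,0,0,0,0,0,0,0,0,0,0,0,0,0,0,0]}'
```

```text
t: 56.98
tool_pos: [0.6304, -0.1286, 0.016]
orientation: [3.141, 0.0, 1.541]
force: [0.1, -0.3, -0.2]
finger_gap: 0.174
```

```bash
python3 -m handwheel '{"travel":[[0,0,-1],[0,0,-1],[0,0,-1]],"rotation":[[0,0,0],[0,0,0],[0,0,0]],"claw":[0,0,0]}'
```

```text
t: 57.35
tool_pos: [0.6307, -0.1286, 0.0156]
orientation: [3.14, 0.0, 1.541]
force: [-2.1, -0.1, 6.9]
finger_gap: 0.171
```

Contact (6.9 N). I'll ease off, release, rise and look.

```bash
python3 -m handwheel '{"travel":[[0,0,0.5],[0,0,0.5],[0,0,0.5],[0,0,0.5],[0,0,0.5],[0,0,0.5],[0,0,15],[0,0,50],[0,0,90],[0,0,115],[0,0,115],[0,0,115]],"rotation":[[0,0,0],[0,0,0],[0,0,0],[0,0,0],[0,0,0],[0,0,0],[0,0,0],[0,0,0],[0,0,0],[0,0,0],[0,0,0],[0,0,0]],"claw":[0,22,30,38,46,55,60,60,60,60,60,60]}'
python3 - <<'E'
from chk import *
import pickle
c=cam("wrist"); pickle.dump(c,open("g13.pkl","wb"))
for o in mats(c,(200,0,340,245)): print(o)
print(body(c,(.6306,-.1276),.057,.0085,rad=.012,lo=190))
print(body(c,(.632,-.078),.041,.0165))
E
```

```text
t: 58.85
tool_pos: [0.6296, -0.1284, 0.1289]
orientation: [-3.141, -0.0, 1.541]
force: [-0.8, -0.2, -1.2]
finger_gap: 0.705
((262, 174, 40, 38), array([ 0.6306267 , -0.12765138]), np.float64(0.0002901330554985325))
((261, 123, 42, 38), array([ 0.6322111 , -0.07773948]), np.float64(0.00024569860353571243))
((261, 68, 43, 47), array([ 0.63391595, -0.02780435]), np.float64(0.0001655126989097106))
((array([ 0.62792556, -0.12618744]), np.float64(0.0014099704786996517)), 194.0, array([281.4, 207.1]), (270, 199, 19, 16))
((array([ 0.63189739, -0.07715066]), np.float64(0.0008246615134871959)), 1024.0, array([281.4, 147.7]), (263, 128, 37, 38))
```

```bash
python3 - <<'E'
from chk import *
import pickle
c=pickle.load(open("g13.pkl","rb")); h=cv2.cvtColor(c["image"],cv2.COLOR_RGB2GRAY)
for r in range(184,226,2): print(r,[int(v) for v in h[r,262:300:2]])
print(proj(c,[[.6306-.0085,-.1276,.057],[.6306+.0085,-.1276,.057],[.6306,-.1276-.0085,.057],[.6306,-.1276+.0085,.057]]).round(1))
E
```

```text
184 [111, 128, 173, 168, 163, 166, 159, 128, 150, 168, 172, 172, 171, 159, 150, 154, 168, 174, 143]
186 [120, 168, 159, 153, 161, 160, 126, 131, 133, 134, 134, 157, 174, 162, 149, 145, 159, 166, 155]
188 [111, 166, 154, 153, 171, 118, 131, 137, 140, 141, 139, 134, 138, 155, 141, 138, 150, 158, 152]
190 [134, 160, 166, 174, 128, 128, 138, 144, 153, 151, 143, 141, 133, 162, 141, 135, 149, 151, 140]
192 [146, 164, 173, 175, 121, 139, 174, 185, 188, 187, 184, 169, 133, 129, 144, 143, 155, 152, 137]
194 [153, 164, 163, 160, 140, 178, 209, 220, 223, 223, 216, 195, 174, 131, 151, 161, 160, 152, 145]
196 [134, 155, 155, 144, 173, 212, 190, 186, 173, 159, 208, 205, 199, 163, 149, 161, 165, 149, 141]
198 [122, 163, 155, 141, 200, 182, 167, 173, 183, 186, 172, 174, 204, 174, 150, 160, 149, 130, 127]
200 [109, 177, 152, 152, 198, 164, 202, 223, 224, 224, 217, 176, 183, 188, 159, 155, 138, 128, 136]
202 [111, 173, 156, 143, 166, 207, 225, 225, 225, 225, 225, 224, 170, 195, 156, 152, 149, 145, 144]
204 [111, 124, 142, 133, 167, 225, 225, 225, 225, 225, 225, 225, 214, 198, 140, 141, 152, 154, 95]
2
[... 345 characters left out ...]
5, 225, 225, 225, 148, 119, 110, 113, 119, 125, 117]
214 [104, 100, 106, 108, 109, 109, 157, 222, 225, 225, 204, 119, 117, 112, 108, 112, 113, 110, 108]
216 [108, 103, 108, 109, 107, 104, 104, 115, 123, 121, 119, 120, 122, 114, 109, 112, 112, 107, 108]
218 [105, 105, 107, 109, 112, 111, 112, 121, 125, 125, 125, 124, 127, 123, 117, 119, 121, 122, 123]
220 [100, 107, 106, 110, 116, 118, 118, 126, 128, 127, 127, 126, 126, 124, 122, 124, 124, 127, 128]
222 [95, 103, 104, 105, 108, 107, 106, 110, 112, 109, 112, 112, 108, 110, 112, 116, 116, 111, 114]
224 [90, 99, 102, 101, 98, 95, 97, 96, 95, 92, 98, 99, 94, 97, 104, 110, 109, 104, 106]
[[271.6 207.3]
 [291.2 206.8]
 [281.7 216.4]
 [281.1 197.5]]
```

The vial stands on mat_c, about 2 mm from its centre, which is good. Next, the dropper.

```bash
python3 -m handwheel '{"travel":[[-15,-8,10],[-50,-25,10],[-90,-44,10],[-130,-63,10],[-170,-83,10],[-200,-98,10],[-210,-102.5,10],[-210,-102.5,0],[-210,-102.5,-30],[-210,-102.5,-65],[-210,-102.5,-90],[-210,-102.5,-101],[-210,-102.5,-106],[-210,-102.5,-106],[-210,-102.5,-106],[-210,-102.5,-106],[-210,-102.5,-106],[-210,-102.5,-106],[-210,-102.5,-106],[-210,-102.5,-106]],"rotation":[[0,0,0],[0,0,0],[0,0,0],[0,0,0],[0,0,0],[0,0,0],[0,0,0],[0,0,0],[0,0,0],[0,0,0],[0,0,0],[0,0,0],[0,0,0],[0,0,0],[0,0,0],[0,0,0],[0,0,0],[0,0,0],[0,0,0],[0,0,0]],"claw":[60,60,60,60,60,60,60,60,60,60,60,60,60,60,0,0,0,0,0,0]}' 40
```

```text
t: 61.4
tool_pos: [0.4204, -0.2312, 0.0239]
orientation: [3.141, 0.001, 1.541]
force: [-0.4, 0.6, 6.0]
finger_gap: 0.18
```

```bash
python3 -m handwheel '{"travel":[[0,0,5],[0,0,20],[0,0,50],[0,0,80],[0,0,95],[10,9,95],[35,33,95],[70,66,95],[105,99,95],[140,132,95],[175,165,95],[202,191,95],[214,202,95],[214,202,75],[214,202,45],[214,202,20],[214,202,8],[214,202,3],[214,202,0.5],[214,202,0.5]],"rotation":[[0,0,0],[0,0,0],[0,0,0],[0,0,0],[0,0,0],[0,0,0],[0,0,0],[0,0,0],[0,0,0],[0,0,0],[0,0,0],[0,0,0],[0,0,0],[0,0,0],[0,0,0],[0,0,0],[0,0,0],[0,0,0],[0,0,0],[0,0,0]],"claw":[0,0,0,0,0,0,0,0,0,0,0,0,0,0,0,0,0,0,0,0]}'
```

```text
t: 63.9
tool_pos: [0.6344, -0.029, 0.0244]
orientation: [3.141, 0.0, 1.541]
force: [0.6, 0.8, 0.0]
finger_gap: 0.184
```

```bash
python3 -m handwheel '{"travel":[[0,0,-1],[0,0,-1],[0,0,-1]],"rotation":[[0,0,0],[0,0,0],[0,0,0]],"claw":[0,0,0]}'
```

```text
t: 64.28
tool_pos: [0.6346, -0.0291, 0.024]
orientation: [3.14, 0.0, 1.541]
force: [-1.5, 0.2, 4.7]
finger_gap: 0.179
```

```bash
python3 -m handwheel '{"travel":[[0,0,0.4],[0,0,0.4],[0,0,0.4],[0,0,0.4],[0,0,0.4],[0,0,0.4],[0,0,15],[0,0,50],[0,0,90],[0,0,130],[0,-15,165],[0,-40,190],[0,-50,190],[0,-50,190],[0,-50,190]],"rotation":[[0,0,0],[0,0,0],[0,0,0],[0,0,0],[0,0,0],[0,0,0],[0,0,0],[0,0,0],[0,0,0],[0,0,0],[0,0,0],[0,0,0],[0,0,0],[0,0,0],[0,0,0]],"claw":[0,22,30,38,46,55,60,60,60,60,60,60,60,60,60]}'
python3 - <<'E'
from chk import *
import pickle
c=cam("wrist"); t=cam("top"); s=cam("scene"); pickle.dump((c,t,s),open("g14.pkl","wb"))
for o in mats(c,(200,0,340,245)): print(o)
z=np.zeros((600,800,3),np.uint8)
a=cv2.resize(c["image"][110:250,240:325],None,fx=4.2,fy=4.2,interpolation=cv2.INTER_CUBIC); z[:a.shape[0],:a.shape[1]]=a
b=cv2.resize(s["image"][140:270,140:365],None,fx=1.9,fy=1.9,interpolation=cv2.INTER_CUBIC); z[:b.shape[0],365:365+b.shape[1]]=b
d=cv2.resize(t["image"][165:285,125:265],None,fx=2.6,fy=2.6,interpolation=cv2.INTER_CUBIC); z[260:260+d.shape[0],365:365+d.shape[1]]=d
cv2.imwrite("pics/fin.png",z[:,:,::-1])
f=lambda P:((proj(c,P)-[240,110])*4.2).round()
print(f([[.634,-.0277,.081],[.6322,-.0779,.041],[.6306,-.1276,.057]]))
E
```

```text
t: 66.15
tool_pos: [0.6335, -0.0783, 0.2118]
orientation: [-3.14, -0.001, 1.541]
force: [-0.3, 0.5, 0.9]
finger_gap: 0.706
((264, 202, 31, 29), array([ 0.63050599, -0.12768167]), np.float64(0.0003017399274979019))
((264, 165, 32, 23), array([ 0.63229727, -0.07809958]), np.float64(0.00028278050489098443))
((264, 125, 32, 33), array([ 0.63402391, -0.02761898]), np.float64(0.00027917132367490707))
[[165. 146.]
 [165. 319.]
 [164. 504.]]
```

View pics/fin.png

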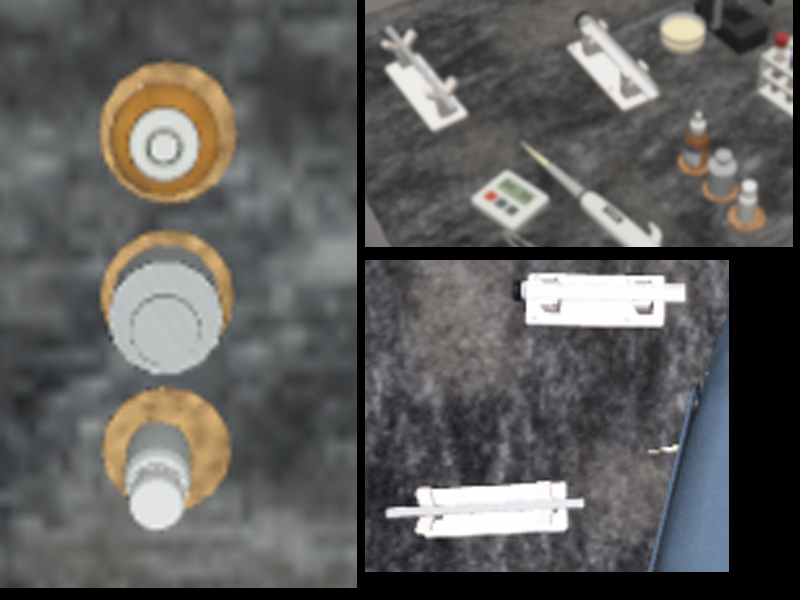

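The final view shows the dropper (164,147) and weight (165,318) on their predicted centres, and the vial (156,502) about 2 mm off. All stand upright, the rod lies in both notches, the tube is empty and the gripper is clear.

```bash
python3 -c "
from rig import manip
print(manip.get_state()['t'], manip.hand_in())"
```

```text
the job is handed in; nothing more can be done
66.3 None
```

I handed the job in at 66.3 s with everything done in the order asked. The three things stood in the small tray while I drew the rod out lengthwise in two pulls, with one regrasp. I laid it in both notches, then put the weight, vial and dropper back on mats b, c and a.

**Last checks:**
- **Three things:** The camera shows all three upright on their own mats. The dropper and weight are within about 1 mm of centre; the vial is about 2 mm off, towards the robot. I left it there.
- **Rod:** In the top view, both rod ends were within about 1 pixel (2–3 mm) of where a centred rod lying in the notches should be.
- **Gripper:** It was about 0.2 m up and touching nothing at hand-in.

**What went wrong or disagreed:**
- **Pad height:** The pads closed about 34 mm higher than the stated tool point suggested. My first grasp of the weight therefore missed, though it did not move, and I redid it lower. The vial and dropper were carried by their caps.
- **Setting-down force:** The wrist force reached about 15 N at most, when I set the dropper down in the tray.
- **Cameras:** The top and wrist cameras disagreed by about 2 mm, so I used the wrist camera for placing things back on the mats.

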